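# Tap a drill-chuck arbor home

### The job

The drill chuck stands nose-down in the wooden block: stand the arbor that has the long tapered shank with a flat tang, short cone down, in the taper socket in the chuck's back, and let go. Then tap its tang home with the soft mallet, in two or more separate taps of about 25 N, never over 35 N, until it goes no deeper and the taper is locked, and set the mallet back down on the bench, clear of the chuck. Leave the other things where they are.

Things in the scene. Friction and masses are not known exactly. Their poses are not given: they have to be found in the camera images.
- arbor: The arbor to fit: bright steel, 112 mm long, 0.2 kg. From its origin (centre of the small end) up its z axis: short cone 40 mm long, 16 to 20 mm across; round shoulder 27 mm across from z = 40 to 46; tapered shank 18 to 14 mm across from 46 to 98; flat tang 13.5 x 6.5 mm up to z = 112. It waits upright, cone down, in an end hole of the rack, shoulder on the rack's top: origin 6 mm above the bench.
- arbor_shoulder (a point): Centre of the underside of the arbor's shoulder, on its axis, 40 mm above the cone's small end.
- arbor_tang (a point): Centre of the end of the arbor's tang, 112 mm from the small end: the spot to tap. The blow peaks above what the wrist feels: by some 5 N at 20 mm/s, more if the mallet comes faster.
- chuck: Steel drill chuck, nose down in a wooden block 100 x 100 x 30 mm that is screwed to the bench (cannot move). Origin on the bench, on the chuck's axis; z up. Knurled sleeve 54 mm across, back part 44 mm across; its flat back face, with the taper socket in it, looks up at z = 95 mm.
- socket (a point): Centre of the socket's mouth in the chuck's back: a hole 19 mm across, 3.5 degrees a side, 44 mm deep. Set in, the arbor is loose, its shoulder 5 to 14 mm off this face: how deep it seats differs each time, unseen. Each tap drives it less, 1 to 4 mm in all, resistance rising some 13 N per mm, until friction locks it. Taps under 18 N leave it loose, 22 to 30 N lock it.
- mallet: Soft-faced mallet standing on its head on the bench, 0.4 kg. Origin: centre of the lower face; z up along the head, a cylinder 34 mm across and 86 mm long (white face below, black above); x points along the wooden handle, which sticks out level, 19 mm thick, axis at z = 43 mm, its end 138 mm from the head's axis. The head can be gripped from above across the handle's direction.
- rack: Plywood strip 62 x 160 x 46 mm, fixed to the bench, with three 22.5 mm holes on its length (local y = -50, 0, +50 mm), the middle one empty. Origin: centre of the underside, z up.
- plain_arbor: Another arbor, not for this chuck, in the other end hole of the rack: 89 mm long, with a plain straight 13 mm shank without tang. Origin: small end. Bystander.
- chuck_key: T-shaped steel chuck key, 66 x 66 mm, lying on the bench. Origin under its cross bar. Bystander.
- tape_measure: Dark tape measure, 32 x 79 x 62 mm, on the bench. Origin: centre of its underside. Bystander.
- screwdriver_1: Screwdriver with red handle, 202 mm, on the bench. Origin: centre of its underside. Bystander.
- screwdriver_2: Screwdriver with yellow handle, 202 mm, on the bench. Origin: centre of its underside. Bystander.
- pack_3: Clear box of fasteners, 60 x 73 x 26 mm, purple label, on the bench. Origin: centre of its underside. Bystander.
- pack_4: Clear box of fasteners, 55 x 73 x 26 mm, blue label, on the bench. Origin: centre of its underside. Bystander.
- red_carton: Small red carton, 46 x 53 x 56 mm, on the bench. Origin: centre of its underside. Bystander.
- line_spool: Spool of white line, 53 mm across, 50 mm high, on the bench. Origin: centre of its underside. Bystander.
- pipe_cap: White pipe cap, 68 mm across, 38 mm high, on the bench. Origin: centre of its underside. Bystander.
There are look-alikes about, which are no part of the job. Leave any red look-alike of the arbor alone.

How it is judged:
By the outcome, as a careful person would: the job done as asked, in the order asked, and still so for the second after the job is handed in, with the robot touching nothing.
It also fails if it takes over 67 s, if anything falls off the work surface, if the arm or the gripper's body presses on something with over 40 N, if the wrist force passes 120 N, or if a joint passes its speed limit or range.

### The arm

A 6-joint arm with a two-finger parallel gripper is mounted at the origin on a cart in front of the work surface, level with it; the furniture and walls round the work are solid. World frame = base frame: x ahead of the robot, y to its left, z up, the work surface at z = 0. Lengths are in mm, angles in rad, forces in N, time in s.
With the tool pointing down it reaches from about 275 to 825 mm from the base axis. Payload 4.9 kg.
Tool frame: the origin (TCP) lies at the very end of the fingers, on their centre line; the grasp point (between the pads) lies 19 mm behind it; z points along the fingers, y is the line along which they close (so a half turn about z gives the same grasp; the last joint's range is limited). The gripper opens to 85 mm and grips with 20 to 120 N. Pads are 22 mm wide; open, the fingers measure 114 mm over their backs; the gripper's body (76 mm by 85 mm) begins 54 mm behind the grasp point. The pads swing forward as they close: fully open they stand 13 mm farther back than shut.
Start: joints at [-0.134, 0.326, -0.193, 1.052, 0, 1.437], TCP at [550.017, 0.009, 231.281] pointing down, gripper open.
Joint ranges: [-2.65, 2.65], [-0.97, 1.79], [-1.3, 1.35], [-1.93, 2.1], [-1.47, 1.37], [-3.14, 3.14]. Speed limits (rad/s): [2.57, 2.57, 3.14, 3.14, 3.14, 3.14].

### API

Orientations are given as [roll, pitch, yaw] about the fixed x, y, z axes, in that order (R = Rz(yaw) Ry(pitch) Rx(roll)).
In Python, from bench import bot, solve_ik, imaging gives the robot as it stands. Calls block until the motion is done:
- bot.move_ptp(position, orientation): joint-space move of the TCP to a pose.
- bot.movel(position, rot=None, max_speed=150, threshold=None): straight line of the TCP; rot=None keeps the orientation; max_speed is the mean speed in mm/s. With threshold (N) it stops when the force on the tool has changed by that much, and returns True; else False.
- bot.move_j(angles): joint-space move.
- bot.grip(opening, effort=None): opening from 0.0 (shut) to 1.0 (fully open); effort is the grip in N (None keeps the last); returns when the fingers have stopped.
- bot.dwell(seconds).
- solve_ik(position, orientation): joint angles nearest the present ones, or None.
- bot.get_state(): the state.
- imaging.capture(name): name is "scene" or "side" or "wrist"; returns the picture (420x560x3 uint8, blue, green, red); there is no depth.
- imaging.camera_model(name): a dict with "K" (3x3 intrinsics, pixels), "k1" (the pictures are not rectified: a ray, as slopes to the right and down, at radius r is drawn at 1 + k1 r^2 times it, then the intrinsics apply), "position" and "rotation" of the camera in the world. Camera axes: x right, y up, looking along -z (the intrinsics and any distortion apply to the point x, -y, -z); pixel columns grow to the right and rows downward; lengths in mm; the calibration is good to about 2 mm. A picture is of the moment at which its call begins: read the wrist's pose just before it. camera_model takes no time and is no camera call; for the wrist camera it gives the pose at the moment of the call.
A pose or a line that the arm cannot do raises bot.IKError and nothing moves.
- bot.sign_off(): hands the job in; it is judged then, once.
The state is a dict: "t": time; "qpos": joint angles; "joint_velocities": joint speeds; "effort": joint torques, N m; "tcp_pos": TCP position; "orientation": TCP orientation; "contact_force": force on the tool from outside, world axes, zero at the start; "wrist_torque": the same for the moment, N m; "opening": opening from 0.0 (shut) to 1.0 (fully open); "gripper_force": force on a finger pad.
Only numpy, scipy, OpenCV 4.12 (cv2) and the standard library are available. Lean on these libraries where they do the work, as an engineer would, in place of code of your own. Each camera call takes 0.05 s, during which the arm holds its last target. There are 200 camera calls.

## Working session

There is one attempt and no reset: what is moved stays moved. The work goes in short steps, each a Python script; the robot and the scene stay as the last script left them, time stands still between calls to the robot, and variables do not carry over. Pictures are saved under pics/ and viewed, at most 10 in all, crops included, and the job is handed in when it is done.

```bash
mkdir -p pics; ls; python3 - <<'E'
from bench import bot, imaging
import cv2
for n in("scene","side","wrist"):
    cv2.imwrite(f"pics/{n}0.png",cv2.resize(imaging.capture(n),(800,600),interpolation=cv2.INTER_CUBIC)); m=imaging.camera_model(n); print(n,m)
print(bot.get_state())
E
```

```text
pics
scene {'K': array([[385.65492013,   0.        , 276.32141087],
       [  0.        , 385.65492013, 212.89828502],
       [  0.        ,   0.        ,   1.        ]]), 'k1': -0.07636319539462402, 'position': array([-23.48906488, 566.25860224, 832.85810717]), 'rotation': array([ 0.7805915 , -0.02142064, -2.21842934])}
side {'K': array([[487.73492961,   0.        , 279.20633045],
       [  0.        , 487.73492961, 210.97888536],
       [  0.        ,   0.        ,   1.        ]]), 'k1': -0.1715025459403475, 'position': array([  491.22521216, -1093.67294742,   582.58682035]), 'rotation': array([ 1.18394905,  0.02389161, -0.05939593])}
wrist {'K': array([[375.38896674,   0.        , 282.26377077],
       [  0.        , 375.38896674, 205.2353866 ],
       [  0.        ,   0.        ,   1.        ]]), 'k1': -0.08064029064752347, 'position': array([550.07071058,  85.05746643, 372.63183167]), 'rotation': array([-3.30402904e-01,  1.68170101e-03,  2.19154458e-04])}
{'t': 0.15, 'qpos': array([-1.34213555e-01,  3.26770536e-01, -1.93383416e-01,  1.05197353e+00,
       -1.50913192e-05,  1.43659431e+00]), 'joint_velocities': array([-1.11302772e-03, -3.54487193e-03,  3.71481449e-03, -9.76909805e-04,
        6.20954947e-05, -7.95501779e-04]), 'effort': array([ 1.04211274e-03, -4.43704247e+01,  2.62664723e+01,  1.04285317e-02,
       -1.23322516e-04, -3.51401161e-05]), 'tcp_pos': array([5.49552447e+02, 5.98047473e-02, 2.30672290e+02]), 'orientation': array([-3.14027145e+00, -1.63152117e-04,  1.57078469e+00]), 'contact_force': array([ 0.21271759, -1.1026846 , -0.25859388]), 'wrist_torque': array([ 0.00425337,  0.04484205, -0.0252138 ]), 'gripper_force': 0.0, 'opening': 0.9996764139207874}
```

View pics/scene0.png

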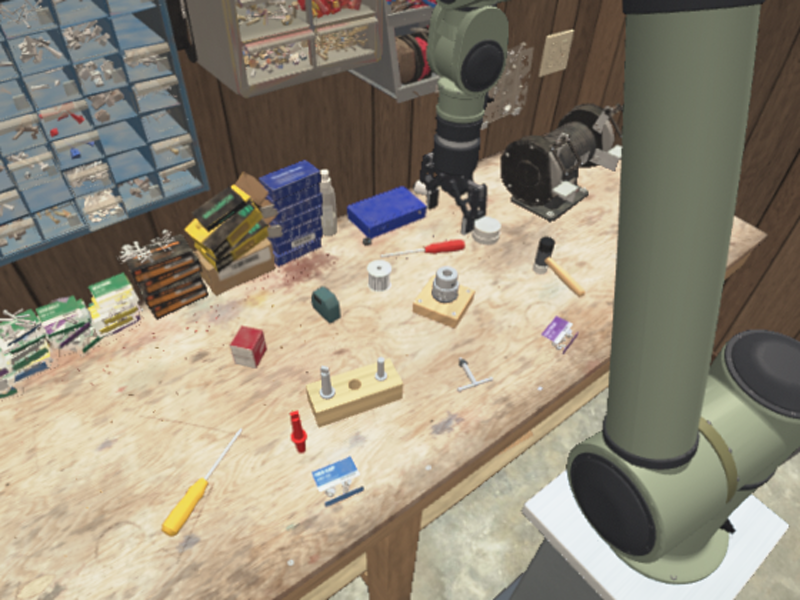

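View pics/side0.png

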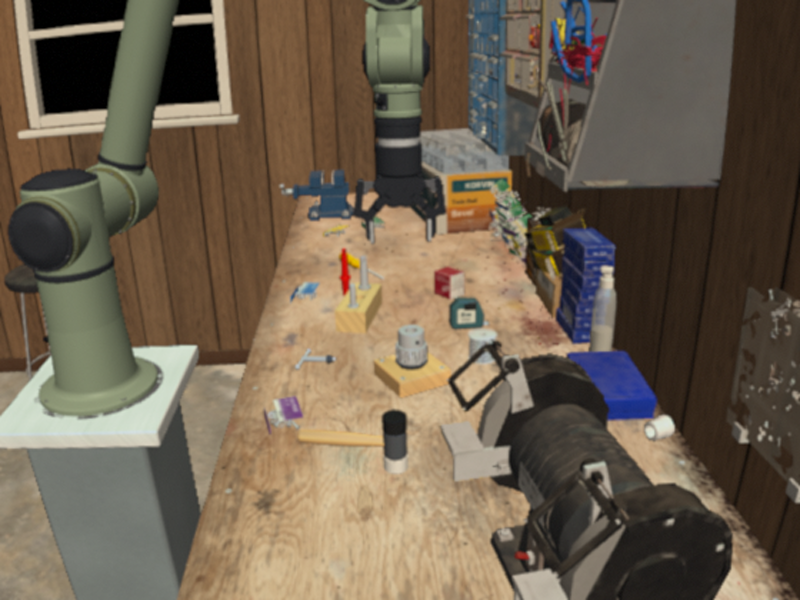

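View pics/wrist0.png

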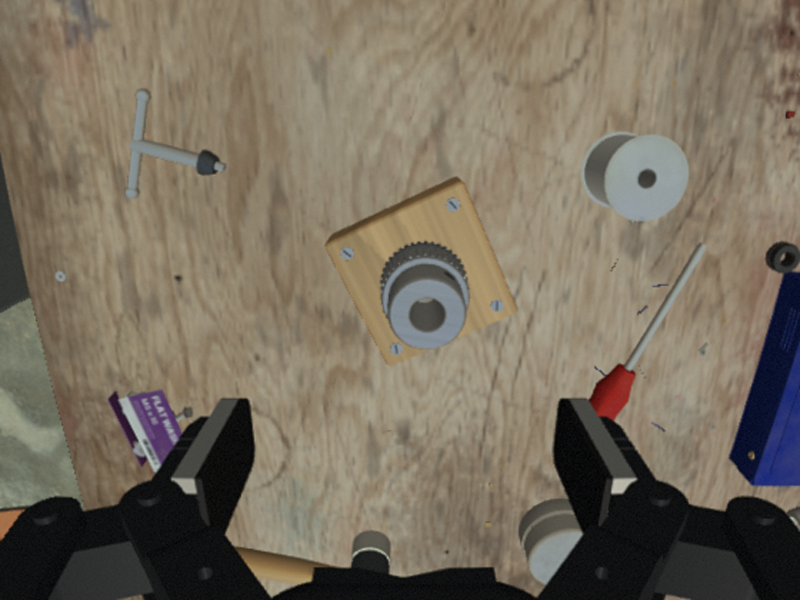

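The wrist view shows the chuck's socket at about (427,314) of the 800-px picture. In the scene view, the tall tang arbor in the rack is at (326,370–395), the plain one at (380,370), and the mallet head at (545,252) with its handle running to (580,292).

```bash
cat > h.py <<'E'
import numpy as np, cv2
from scipy.spatial.transform import Rotation as R
from bench import bot, solve_ik, imaging
def px(m,uv,z,s=0.7):
    "pixel (in 800-wide picture) -> world point at height z"
    p=cv2.undistortPoints(np.array([[uv]],float)*s,m["K"],np.array([m["k1"],0,0,0.]))[0,0]
    d=R.from_euler("xyz",m["rotation"]).apply([p[0],-p[1],-1]); c=m["position"]
    return c+d*(z-c[2])/d[2]
def proj(m,P,s=0.7):
    q=R.from_euler("xyz",m["rotation"]).inv().apply(np.array(P)-m["position"]); x,y=q[0]/-q[2],-q[1]/-q[2]
    f=1+m["k1"]*(x*x+y*y); K=m["K"]; return np.array([K[0,0]*x*f+K[0,2],K[1,1]*y*f+K[1,2]])/s
def snap(n,f):
    m=imaging.camera_model(n); im=imaging.capture(n)
    cv2.imwrite(f"pics/{f}.png",cv2.resize(im,(800,600),interpolation=cv2.INTER_CUBIC)); return m
E
python3 - <<'E'
from h import *
np.set_printoptions(precision=1,suppress=True)
W,S,D=[imaging.camera_model(n) for n in("wrist","scene","side")]
print("socket W",px(W,(427,314),95),"S",px(S,(447,272),95))
print("block corners",[px(W,p,30)[:2] for p in((327,243),(461,180),(517,310),(389,363))])
print("tang S",px(S,(326,369),118),"D",px(D,(364,258),118))
print("plain S",px(S,(381,359),95),"D",px(D,(353,286),95))
print("mallet S",px(S,(546,241),86),"D",px(D,(394,415),86),"W",px(W,(372,541),86))
print("mallet end S",px(S,(580,290),43),"D",px(D,(301,436),43))
E
```

```text
socket W [562.8 -22.4  95. ] S [560.8 -27.3  95. ]
block corners [array([499.5,   2.3]), array([586. ,  43.3]), array([627.5, -44.6]), array([539.5, -84.7])]
tang S [479.  307.8 118. ] D [489.4 295.2 118. ]
plain S [458.1 211.7  95. ] D [465.4 193.2  95. ]
mallet S [ 517.9 -278.8   86. ] D [ 521.  -282.1   86. ] W [ 528.2 -193.1   86. ]
mallet end S [ 394.4 -261.8   43. ] D [ 389.7 -256.5   43. ]
```

```bash
python3 - <<'E'
from h import *
bot.move_ptp([484,290,270],[np.pi,0,np.pi/2]); m=snap("wrist","rack"); print(m["position"],proj(m,[484,302,118]),bot.get_state()["t"])
np.save("rack.npy",m,allow_pickle=True)
E
```

```text
[484.75488318 374.25876652 411.63643525] [402.2212464  244.85238121] 1.35
```

View pics/rack.png

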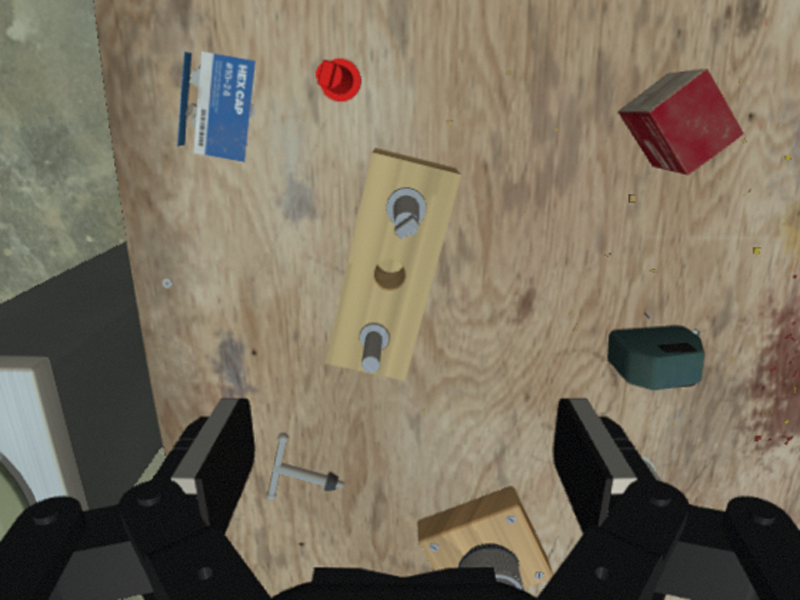

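The tang arbor is in the upper rack hole: shoulder near (406,208), tang near (405,228). The empty hole is at (390,276), the plain arbor at (373,340), and the red look-alike stands off at (340,80). I'll enlarge the tang arbor to read it more closely.

```bash
python3 - <<'E'
from h import *
im=cv2.imread("pics/rack.png")[140:380,320:480]
cv2.imwrite("pics/rackcrop.png",cv2.resize(im,(400,600),interpolation=cv2.INTER_CUBIC))
E
```

```text
(no output)
```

View pics/rackcrop.png

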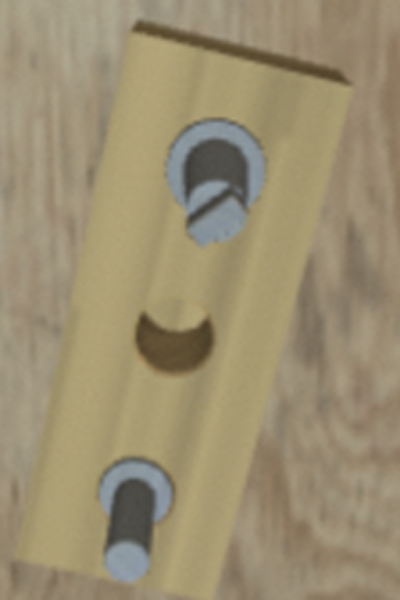

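The enlarged crop puts the shoulder centre at crop (216.5,168.5), the tang end at (219,217), the middle hole at (175,337) and the plain arbor's shoulder at (136,495).

```bash
python3 - <<'E'
from h import *
np.set_printoptions(precision=1,suppress=True)
m=np.load("rack.npy",allow_pickle=True).item()
c=lambda x,y:(320+x/2.5,140+y/2.5)
print(px(m,c(216.5,168.5),52),px(m,c(219,217),118),"hole",px(m,c(175,337),46),"plain",px(m,c(136.5,494),52),px(m,c(127,561),95))
print("socket in this view?",proj(m,[563,-22,95]))
E
```

```text
[486.8 311.7  52. ] [487.  312.3 118. ] hole [475.1 262.4  46. ] plain [463.6 216.3  52. ] [463.2 216.   95. ]
socket in this view? [498.3 621.5]
```

```bash
python3 - <<'E'
from h import *
O=[np.pi,0,np.pi/2]
bot.grip(0.6); bot.movel([487,312,150],O,200); bot.movel([487,312,66],O,80)
bot.grip(0,60); s=bot.get_state(); print(s["opening"],s["gripper_force"],s["tcp_pos"],s["contact_force"])
bot.movel([487,312,196],O,150)
bot.movel([562.9,-22,196],O,250); bot.dwell(.3)
m=snap("wrist","held"); np.save("held.npy",m,allow_pickle=True); s=bot.get_state(); print(s["opening"],s["tcp_pos"],s["contact_force"],s["t"])
print(proj(m,[562.9,-22,95]),proj(m,[562.9,-22,136]))
E
```

```text
0.16487018331689907 59.08119943225756 [487.17297714 312.12514399  66.53104575] [-1.37029241 -0.37058395  4.64838652]
0.166858267686613 [562.84742664 -21.49835275 196.04150045] [ 0.77989767  0.14818491 -1.52572253] 7.0417
[402.80974931 297.67260132] [402.70329141 331.05629878]
```

View pics/held.png

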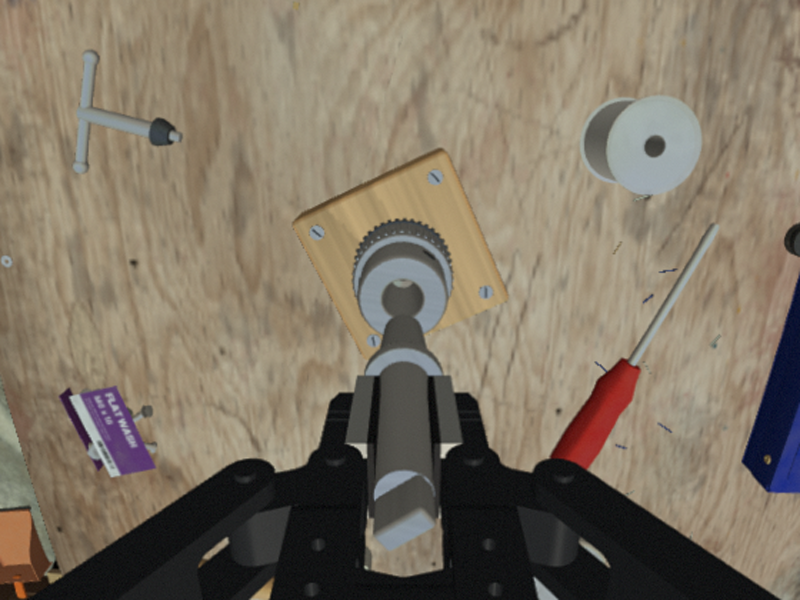

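The held arbor is vertical over the socket, its small end near (403,317). The socket mouth is at about (403,298). An enlarged crop will show the offset.

```bash
python3 - <<'E'
from h import *
np.set_printoptions(precision=1,suppress=True)
im=cv2.imread("pics/held.png")[220:400,330:480]
cv2.imwrite("pics/heldcrop.png",cv2.resize(im,None,fx=3.3333,fy=3.3333,interpolation=cv2.INTER_CUBIC))
m=np.load("held.npy",allow_pickle=True).item()
f=lambda P:(proj(m,P)-[330,220])*3.3333
for a,z,r,t in((0,0,0,0),(22,95,0,"back"),(9.5,95,0,"mouth"),(8,135.5,0.5,"tip"),(13.5,175.5,.5,"shoulder")):
    if a: print(t,[f([562.9+dx*a,-22+r+dy*a,z]) for dx,dy in((0,1),(-1,0),(1,0),(0,-1))])
E
```

```text
back [array([242.9, 110.9]), array([ 90.2, 258.7]), array([395.2, 259.1]), array([242.5, 398.9])]
mouth [array([242.8, 196. ]), array([176.8, 258.8]), array([308.6, 259. ]), array([242.6, 320.3])]
tip [array([242.4, 303.9]), array([177.1, 364.7]), array([307.6, 364.9]), array([242.3, 424.3])]
shoulder [array([242. , 395.8]), array([109.1, 517.3]), array([374.6, 517.6]), array([241.8, 633. ])]
```

View pics/heldcrop.png

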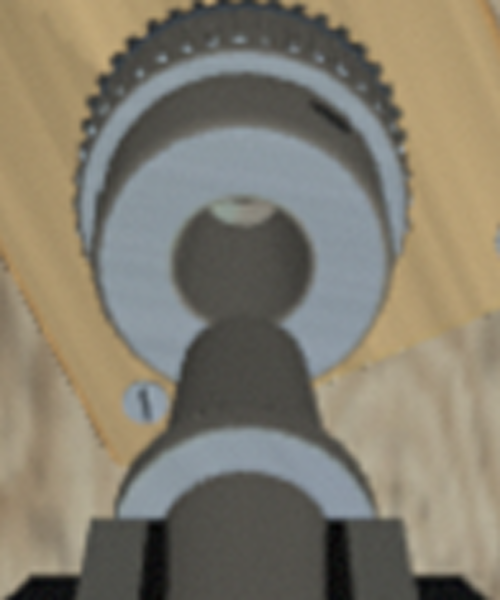

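```bash
python3 - <<'E'
from h import *
np.set_printoptions(precision=2,suppress=True)
O=[np.pi,0,np.pi/2]
bot.movel([562.7,-22.3,160],O,80)
r=bot.movel([562.7,-22.3,116],O,30,threshold=6); s=bot.get_state(); print(r,s["tcp_pos"],s["contact_force"],s["wrist_torque"],s["t"])
E
```

```text
True [562.42 -22.   123.28] [ 1.94 -1.09 -0.68] [ 0.02 -0.48  0.01] 8.7417
```

```bash
python3 - <<'E'
from h import *
np.set_printoptions(precision=2,suppress=True)
O=[np.pi,0,np.pi/2]
bot.grip(0.5); s=bot.get_state(); print(s["tcp_pos"],s["contact_force"])
p=s["tcp_pos"]; bot.movel([562.6,-22.2,200],O,100); bot.grip(0.7)
bot.movel([515,-285,230],O,250); bot.dwell(.2)
m=snap("wrist","mal"); np.save("mal.npy",m,allow_pickle=True)
sc=imaging.capture("scene"); u=proj(imaging.camera_model("scene"),[563,-22,110],1).astype(int)
a=cv2.imread("pics/mal.png"); c=cv2.resize(sc[u[1]-40:u[1]+35,u[0]-25:u[0]+25],None,fx=4,fy=4,interpolation=cv2.INTER_CUBIC)
a[:300,600:]=c; cv2.imwrite("pics/mal2.png",a)
print([proj(m,P) for P in([519.5,-280,86],[392,-259,43])],bot.get_state()["t"])
for y in(170.6,-9.4): print(solve_ik([520,-280,60],[np.pi,0,np.radians(y)]),solve_ik([563,-22,200],[np.pi,0,np.radians(y)]))
E
```

```text
[561.34 -21.8  122.87] [-0.74 -0.5   0.3 ]
[array([410.48, 264.36]), array([205.67, 213.1 ])] 11.8833
[-0.62  0.56 -0.3   0.71  0.   -0.45] [-0.17  0.37 -0.21  0.99  0.   -0.01]
[-0.62  0.56 -0.3   0.71  0.    2.69] [-0.17  0.37 -0.21  0.99  0.    3.14]
```

View pics/mal2.png

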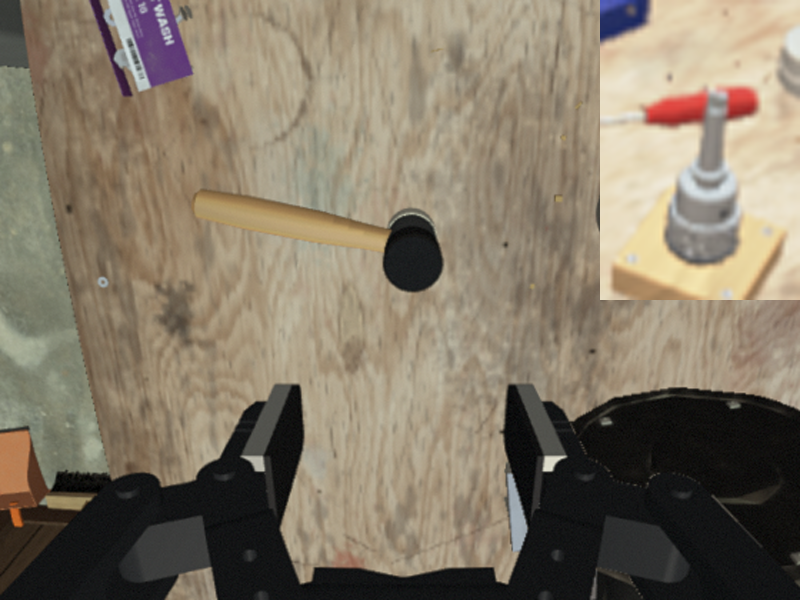

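The inset shows the arbor standing upright in the chuck. The mallet's black top is centred at (413.5,263) and its handle end is at (198,204).

```bash
python3 - <<'E'
from h import *
np.set_printoptions(precision=2,suppress=True)
m=np.load("mal.npy",allow_pickle=True).item()
h=px(m,(413.5,263),86); e=px(m,(199,204),43); d=e-h; psi=np.arctan2(d[1],d[0]); print(h,e,np.degrees(psi),np.hypot(*d[:2]))
O=[np.pi,0,psi]
bot.grip(0.6)
bot.move_ptp([h[0],h[1],130],O); bot.movel([h[0],h[1],50],O,80)
bot.grip(0,110); bot.dwell(.2); s=bot.get_state(); print(s["opening"],s["gripper_force"],s["tcp_pos"],s["contact_force"],s["t"])
np.save("grasp.npy",np.array([*h[:2],s["tcp_pos"][2],psi]))
bot.movel([h[0],h[1],230],O,150)
bot.movel([562.8,-22.5,240],O,250); bot.dwell(.4)
m=snap("wrist","tap"); s=bot.get_state(); print(s["opening"],s["tcp_pos"],s["contact_force"],s["wrist_torque"],s["t"])
E
```

```text
[ 521.16 -279.22   86.  ] [ 388.38 -253.25   43.  ] 168.93734182423907 135.2980473006161
0.371373705174667 108.59959244728088 [ 521.73 -279.88   51.04] [-1.53 -0.08  5.79] 15.025
0.37015762138151365 [562.8  -22.87 240.01] [ 0.19 -0.5  -3.66] [-0.01 -0.05  0.04] 18.0167
```

View pics/tap.png

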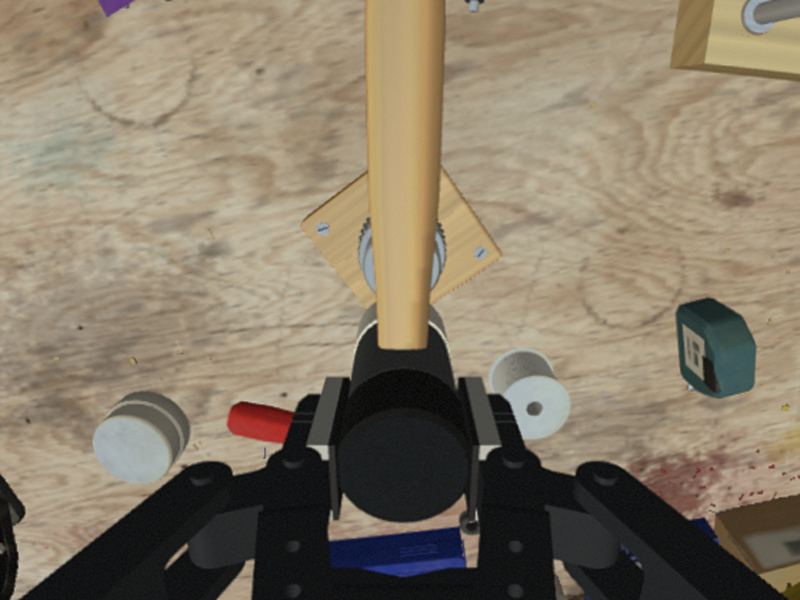

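The picture shows the mallet held upright over the chuck, handle running up the image. I'll do the first tap gently and check the numbers.

```bash
cat > tap.py <<'E'
from h import *
import sys
np.set_printoptions(precision=2,suppress=True)
zc,thr,v=map(float,sys.argv[1:4])
O=[np.pi,0,np.load("grasp.npy")[3]]
x,y=562.8,-22.2
for th in [thr]*int(sys.argv[4]):
    bot.movel([x,y,zc+6],O,60); bot.dwell(.2); f0=bot.get_state()["contact_force"][2]
    r=bot.movel([x,y,zc-8],O,v,threshold=th); s=bot.get_state()
    print(r,th,s["tcp_pos"],f0,s["contact_force"],s["wrist_torque"],s["t"],flush=True)
    if not r: break
    zc=s["tcp_pos"][2]; bot.movel([x,y,zc+6],O,60)
E
python3 tap.py 226 17 13 1
```

```text
True 17.0 [564.52 -22.53 224.54] -3.9065428005772365 [ 0.15 -0.02  4.76] [ 0.02  0.1  -0.05] 19.25
```

```bash
python3 tap.py 224.5 20 13 3
```

```text
True 20.0 [564.35 -22.52 224.27] -4.216924587491024 [-0.63 -0.14  5.07] [-0.02  0.26 -0.  ] 20.6917
True 20.0 [563.98 -22.46 224.14] -4.324061529137601 [-1.83  0.73  5.64] [ 0.06  0.32 -0.03] 22.1167
True 20.0 [564.01 -22.49 224.05] -4.394799157673502 [-1.47  0.18  4.67] [ 0.02  0.31 -0.02] 23.5417
```

```bash
python3 tap.py 224 22 13 3
```

```text
True 22.0 [564.17 -22.54 223.91] -4.115969518202056 [-1.44 -0.04  5.42] [0.04 0.35 0.02] 24.9833
True 22.0 [564.09 -22.5  223.8 ] -4.068406274990934 [-1.82 -0.16  5.09] [ 0.02  0.42 -0.03] 26.425
True 22.0 [564.08 -22.51 223.74] -3.7665598363342334 [-2.02  1.24  5.5 ] [ 0.07  0.44 -0.01] 27.8667
```

```bash
python3 - <<'E'
from h import *
np.set_printoptions(precision=3,suppress=True)
bot.dwell(.3); s=bot.get_state(); print(s["tcp_pos"],s["orientation"],s["contact_force"],s["wrist_torque"],s["opening"],s["gripper_force"],s["t"])
E
```

```text
[562.602 -22.166 229.364] [-3.142 -0.001  2.949] [-0.277 -0.331 -4.437] [-0.035 -0.014  0.046] 0.37530034786376 110.0223183631897 28.4417
```

```bash
python3 tap.py 223.7 22 13 3
```

```text
True 22.0 [564.12 -22.51 223.72] -3.574457202591187 [-1.93  0.57  6.34] [ 0.07  0.47 -0.  ] 29.6083
True 22.0 [564.11 -22.51 223.65] -3.968343132053037 [-1.18 -0.16  6.52] [ 0.04  0.35 -0.03] 31.05
True 22.0 [564.1  -22.5  223.63] -4.260706277215176 [-1.99  1.07  6.09] [ 0.03  0.48 -0.01] 32.4917
```

No further depth (steps about 0.02–0.07 mm, within noise). Next is setting the mallet back down.

```bash
python3 - <<'E'
from h import *
np.set_printoptions(precision=2,suppress=True)
g=np.load("grasp.npy"); O=[np.pi,0,g[3]]; x,y=g[:2]
bot.movel([562.8,-22.2,255],O,120); bot.movel([x,y,240],O,250); bot.movel([x,y,62],O,150)
r=bot.movel([x,y,44],O,15,threshold=5); s=bot.get_state(); print(r,g[2],s["tcp_pos"],s["contact_force"])
bot.grip(0.5); bot.dwell(.2); bot.grip(0.65); bot.movel([x,y,150],O,100)
bot.move_ptp([515,-285,230],[np.pi,0,np.pi/2]); bot.dwell(.2); m=snap("wrist","end")
sc=imaging.capture("scene"); u=proj(imaging.camera_model("scene"),[563,-22,110],1).astype(int)
a=cv2.imread("pics/end.png"); a[:300,600:]=cv2.resize(sc[u[1]-40:u[1]+35,u[0]-25:u[0]+25],None,fx=4,fy=4,interpolation=cv2.INTER_CUBIC)
cv2.imwrite("pics/end2.png",a); print(bot.get_state()["t"])
E
```

```text
True 51.03844719651951 [ 521.16 -279.25   51.03] [-0.51  0.2   4.14]
39.85
```

View pics/end2.png

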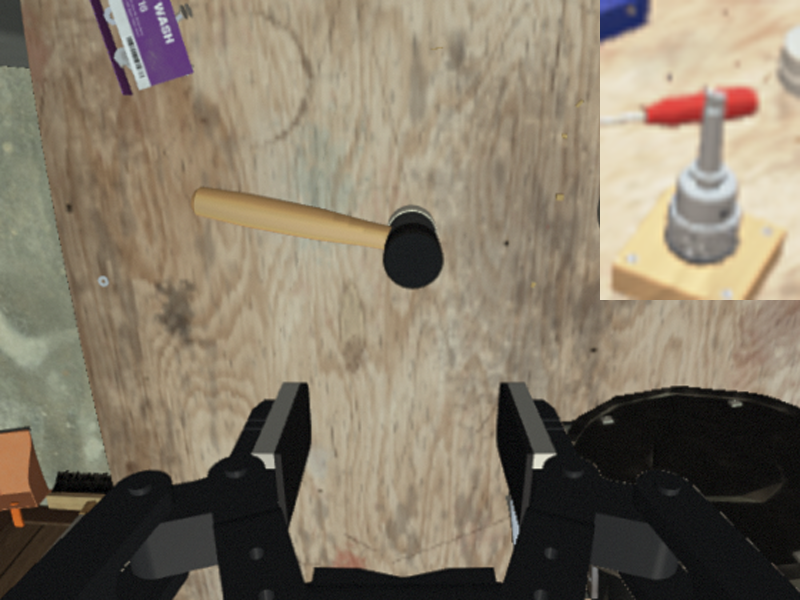

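The last picture shows the mallet standing on its head at its old spot (413,258), and the inset shows the arbor upright in the chuck. The mallet did not slip in the grip (51.03 mm before and after), so the depth readings hold.

```bash
python3 -c "
from h import *
print(bot.sign_off())"
```

```text
the job is handed in; nothing more can be done
None
```

The job is handed in at about 40 s: the arbor stands in the chuck's socket and took ten taps (estimated 22–27 N each) until it went no deeper, and the mallet is back at its original spot on the bench; neither the peak forces nor the taper lock could be measured directly.

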